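# Reagent bottles into their drip dishes

### The job

Stand each of the three capped reagent bottles upright and flat in the white drip dish of its own rank in size: the narrow dropper bottle in the smallest dish, the amber bottle in the middle one and the wide dark bottle in the largest. Leave the beaker, the weighing bottle and the rubber bulb standing where they are, and knock nothing over.

Things in the scene. Friction and masses are not known exactly. Their poses are not given: they have to be found in the camera images.
- dropper_bottle: small brown glass dropper bottle with a black cap, the narrowest reagent bottle: body 31 mm wide and straight up to 48 mm, 80 mm tall with the cap, about 45 g. Grasp round the body, below 48 mm. Its origin is the centre of its underside, z up; stands upright, yaw means nothing. 
- amber_bottle: amber bottle with an orange screw cap, the middle reagent bottle: 51 mm wide, body straight to about 65 mm, 89 mm tall, about 120 g. Grasp round the body. Its origin is the centre of its underside, z up; stands upright, yaw means nothing. 
- dark_bottle: dark brown bottle with a white screw cap, the widest reagent bottle: 58 mm wide, body straight to about 70 mm, 98 mm tall, about 120 g. Grasp round the body. Its origin is the centre of its underside, z up; stands upright, yaw means nothing. 
- small_dish: white glazed round drip dish, 58 mm outside, 50 mm inside, rim 10 mm high above the worktop, flat inner floor 4 mm above the worktop. It is fixed. Origin: centre of its underside, z up; the smallest of the three dishes.
- medium_dish: white glazed round drip dish, 78 mm outside, 70 mm inside, rim 10 mm high above the worktop, flat inner floor 4 mm above the worktop. It is fixed. Origin: centre of its underside, z up; the middle one of the three dishes.
- large_dish: white glazed round drip dish, 94 mm outside, 86 mm inside, rim 10 mm high above the worktop, flat inner floor 4 mm above the worktop. It is fixed. Origin: centre of its underside, z up; the largest of the three dishes.
- beaker: empty clear glass beaker, 45 mm wide, 57 mm tall, loose; a bystander. Origin: centre of its underside.
- weighing_bottle: clear glass weighing bottle with a knobbed glass lid, 37 mm wide, 55 mm tall, loose; a bystander, not a reagent bottle. Origin: centre of its underside.
- rubber_bulb: red rubber bulb standing on its flat end, neck up, 47 mm wide, 72 mm tall, loose; a bystander. Origin: centre of its underside.
Mind the look-alikes: they are no part of the job. Leave any green look-alike of the large_dish alone.

How it is judged:
By the outcome, as a careful person would: the job done as asked, in the order asked, and still so for the second after the job is handed in, with the robot touching nothing.
It also fails if it takes over 83 s, if anything falls off the work surface, if the arm or the gripper's body presses on something with over 40 N, if the wrist force passes 120 N, or if a joint passes its speed limit or range.

### The arm

A 6-joint arm with a two-finger parallel gripper is mounted at the origin on the work surface; the furniture and walls round the work are solid. World frame = base frame: x ahead of the robot, y to its left, z up, the work surface at z = 0. Lengths are in m, angles in rad, forces in N, time in s.
With the tool pointing down it reaches from about 0.35 to 0.975 m from the base axis. Payload 4.9 kg.
Tool frame: the origin (TCP) lies at the very end of the fingers, on their centre line; the grasp point (between the pads) lies 19 mm behind it (manip.hold_point_z is the distance from the TCP to the grasp point, in m); z points along the fingers, x is the direction in which the jaws open and shut, and the axes are right-handed (so a half turn about z gives the same grasp; the last joint's range is limited). The gripper opens to 85 mm and grips with 20 to 120 N. Pads are 22 mm wide; open, the fingers measure 114 mm over their backs; the gripper's body (76 mm by 85 mm) begins 54 mm behind the grasp point. The pads swing forward as they close: fully open they stand 13 mm farther back than shut.
Start: joints at [1.185, 0.053, 1.613, -0, 1.476, -0.119], TCP at [0.165, 0.603, 0.192] pointing down, gripper open.
Joint ranges: [-3.01, 3.01], [-1.01, 2.22], [0.06, 2.58], [-1.02, 4.17], [0.09, 2.62], [-3.14, 3.14]. Speed limits (rad/s): [2.57, 2.57, 3.14, 3.14, 3.14, 3.14].

### API

Orientations are given as a unit quaternion [w, x, y, z].
In Python, from plant import manip gives the robot as it stands.
- The arm moves only by the shell command python3 -m handwheel 'ROWS' [OPENING]. ROWS is JSON, a list of rows, each an object of numbers: "dx", "dy", "dz": the shift along the tool's x, y, z in m; "ax", "ay", "az": the turn, a rotation vector about the tool's x, y, z in rad. In form: [{"dx": .., "dy": .., "dz": .., "ax": .., "ay": .., "az": ..}, ...]. A call has 1 to 5 rows; each row is the pose to reach, as a shift and turn from the pose commanded when the call began, along the tool's axes at that moment; what a row does not reach only later rows make up. A row lasts 1/8 s, in which the tool goes at most 62.5 mm and 10.7 degrees, less where a joint would pass 70% of its speed; a pose out of reach is approached as far as the arm can. A call with a gripper value outside its range is refused whole. OPENING is the closure in counts, from 0 (fully open) to 255 (shut), set as the call begins (- or left out, the last holds). The fingers move at their own pace and stop on an object; the grip force is fixed at half the most. Time passes only in rows, so rows that repeat a pose let the fingers close. It gives the time, the measured TCP pose, the force and the opening at its end, in the units of the state.
- manip.state(): the state, without advancing time (a new reading comes with each control period).
- manip.grab_frame(name): name is "side" or "top" or "wrist"; returns a dict with "image" (384x512x3 uint8, blue, green, red), "z_map" (384x512 float32, m along the optical axis (not along the pixel's ray), 0 where there is no reading), "K" (3x3 intrinsics, pixels), "xyz" and "rotation" of the camera in the world. Camera axes: x right, y up, looking along -z (the intrinsics and any distortion apply to the point x, -y, -z); pixel columns grow to the right and rows downward; lengths in m; the calibration is good to about 2 mm. A picture is of the moment at which its call begins.
- manip.job_done(): hands the job in, once; it reports no verdict.
The state is a dict: "time": time; "joint_pos": joint angles; "joint_vel": joint speeds; "joint_efforts": joint torques, N m; "tool_pos": TCP position; "tool_rot": TCP orientation; "contact_force": force on the tool from outside, world axes, zero at the start; "ft_torque": the same for the moment, N m; "gripper_width": opening from 0.0 (shut) to 1.0 (fully open).
Only numpy, scipy, OpenCV 4.12 (cv2) and the standard library are available. Lean on these libraries where they do the work, as an engineer would, in place of code of your own. Each camera call takes 0.05 s, during which the arm holds its last target.

## Working session

There is one attempt and no reset: what is moved stays moved. The work goes in short steps, Python scripts to look and compute and a shell command to move; the robot and the scene stay as the last step left them, time stands still between calls to the robot, and variables do not carry over. Pictures are saved under pics/ and viewed, and the job is handed in when it is done.

```bash
ls; mkdir -p pics; python3 - <<'E'
from plant import manip
import cv2,numpy as np
print(manip.state()); print(manip.hold_point_z)
for n in ("side","top","wrist"):
    f=manip.grab_frame(n); cv2.imwrite(f"pics/{n}0.png",f["image"]); np.savez(f"pics/{n}0.npz",**f)
    print(n,f["K"].tolist(),f["xyz"],np.round(f["rotation"],3).tolist(),[k for k in f])
E
```

```text
pics
{'time': 0.0, 'joint_pos': array([ 1.18498060e+00,  5.33277116e-02,  1.61429544e+00, -3.81609189e-05,
        1.47601855e+00, -1.19011204e-01]), 'joint_vel': array([-4.75882183e-05, -7.14030069e-04,  2.80354359e-04,  1.31078732e-03,
        2.59675609e-03, -1.49605608e-03]), 'joint_efforts': array([ 2.29700081e-04, -3.93697250e+01, -3.70170879e+01, -1.33702706e-04,
        7.11031607e-03, -4.51980341e-06]), 'tool_pos': array([0.16453023, 0.60221824, 0.19038033]), 'tool_rot': array([ 5.36925633e-04,  7.94872797e-01,  6.06775236e-01, -8.72766300e-04]), 'contact_force': array([-0.3002345 ,  0.15941661,  0.04728512]), 'ft_torque': array([ 0.02813481, -0.01986448,  0.02396279]), 'gripper_width': 0.9990331278440429}
0.0187
side [[403.8845245067034, 0.0, 250.7815929693499], [0.0, 403.8845245067034, 181.81591295438628], [0.0, 0.0, 1.0]] [0.12145718 1.13955668 0.49164407] [-0.122, -0.089, 0.548, 0.823] ['image', 'z_map', 'K', 'xyz', 'rotation']
top [[403.80818367335553, 0.0, 258.3508396375857], [0.0, 403.80818367335553, 194.58063089782115], [0.0, 0.0, 1.0]] [0.36323072 0.09770848 1.33070734] [-0.704, -0.018, 0.029, 0.71] ['image', 'z_map', 'K', 'xyz', 'rotation']
wrist [[323.0921087587952, 0.0, 253.04503374539013], [0.0, 323.0921087587952, 189.50670489293026], [0.0, 0.0, 1.0]] [0.09831427 0.62028634 0.3715507 ] [0.787, -0.109, -0.082, 0.601] ['image', 'z_map', 'K', 'xyz', 'rotation']
```

View pics/side0.png

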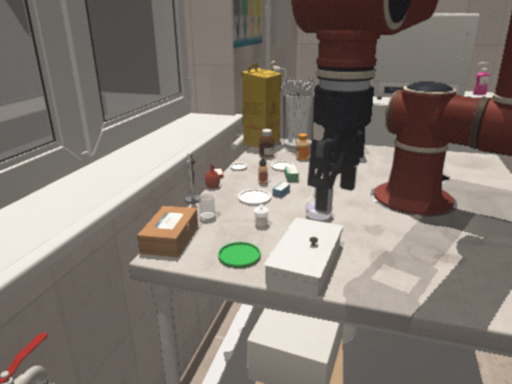

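View pics/top0.png

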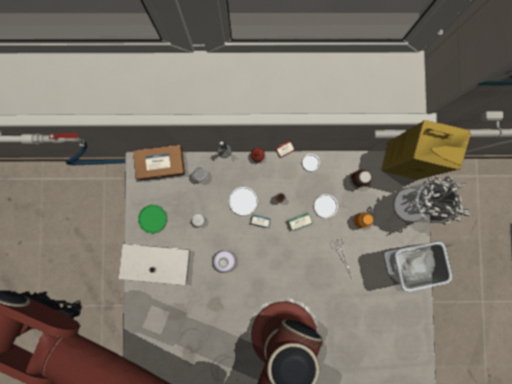

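View pics/wrist0.png

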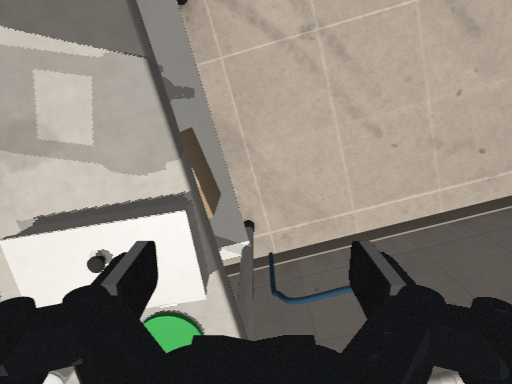

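The top view shows: dropper bottle near (281,198), dark bottle near (362,178), amber bottle near (365,220). The dishes are small (311,162), medium (325,206) and large (243,201). The green look-alike is at (152,219). There is also a beaker near (201,175), bulb (258,155), a white-capped item (198,220) and a funnel-like thing (224,261). Next I'll take enlarged crops.

```bash
cat > h.py <<'E'
import numpy as np,cv2
from scipy.spatial.transform import Rotation as R
def rot(q): return R.from_quat([q[1],q[2],q[3],q[0]]).as_matrix()
def ray(f,u,v):
    K=f["K"];d=np.array([(u-K[0,2])/K[0,0],-(v-K[1,2])/K[1,1],-1.0])
    return rot(f["rotation"])@d
def onz(f,u,v,z):
    d=ray(f,u,v);c=f["xyz"];return c+d*(z-c[2])/d[2]
def dep(f,u,v):
    return f["xyz"]+ray(f,u,v)*f["z_map"][int(v),int(u)]
def proj(f,p):
    q=rot(f["rotation"]).T@(np.array(p)-f["xyz"]);K=f["K"]
    return K[0,0]*q[0]/-q[2]+K[0,2],K[1,1]*-q[1]/-q[2]+K[1,2]
def cloud(f):
    v,u=np.mgrid[0:384,0:512];K=f["K"];z=f["z_map"]
    P=np.stack([(u-K[0,2])/K[0,0]*z,-(v-K[1,2])/K[1,1]*z,-z],-1)
    return P@rot(f["rotation"]).T+f["xyz"]
E
python3 - <<'E'
from h import *
t=dict(np.load("pics/top0.npz"));s=dict(np.load("pics/side0.npz"))
cv2.imwrite("pics/topc.png",cv2.resize(t["image"][140:260,185:385],None,fx=4,fy=4,interpolation=cv2.INTER_CUBIC))
cv2.imwrite("pics/sidec.png",cv2.resize(s["image"][120:270,190:330],None,fx=4,fy=4,interpolation=cv2.INTER_CUBIC))
C=cloud(t);print(C[240,300],C[200,243],C[180,360])
# heights map print blobs above 15mm
m=((C[...,2]>0.02)&(C[...,2]<0.3)&(C[...,0]>0.2)&(C[...,0]<1)&(t["z_map"]>0)).astype(np.uint8)
n,l,st,ce=cv2.connectedComponentsWithStats(m)
for i in range(1,n):
    if st[i,4]>20:
        p=C[l==i];print(np.round(ce[i]),st[i,4],"min",p.min(0).round(3),"max",p.max(0).round(3))
# white dishes on z=.01
g=t["image"].astype(int)
for (u0,v0,name) in [(311,162,'s'),(325,206,'m'),(243,201,'l')]:
    w=(g.min(-1)>200).astype(np.uint8);n,l,st,ce=cv2.connectedComponentsWithStats(w);i=l[v0,u0]
    print(name,ce[i],st[i],onz(t,*ce[i],.007).round(4),)
E
```

```text
[ 3.01986711e-01 -5.79680360e-02 -5.43612942e-05] [0.43476477 0.12824445 0.00319166] [ 0.48939434 -0.23659865  0.08961424]
[248.  80.] 52554 min [ 0.498 -0.76   0.02 ] max [0.913 0.886 0.3  ]
[494. 132.] 103 min [ 0.64  -0.745  0.02 ] max [ 0.666 -0.654  0.033]
[509. 132.] 25 min [ 0.639 -0.763  0.02 ] max [ 0.663 -0.747  0.029]
[223. 146.] 48 min [0.586 0.178 0.026] max [0.604 0.197 0.144]
[158. 162.] 1408 min [0.505 0.32  0.02 ] max [0.611 0.479 0.058]
[257. 154.] 162 min [0.56  0.058 0.021] max [0.602 0.101 0.075]
[198. 173.] 81 min [0.499 0.246 0.02 ] max [0.542 0.288 0.06 ]
[361. 178.] 321 min [ 0.472 -0.277  0.02 ] max [ 0.529 -0.221  0.103]
[430. 202.] 2533 min [ 0.353 -0.492  0.02 ] max [ 0.482 -0.35   0.268]
[280. 197.] 80 min [ 0.426 -0.006  0.02 ] max [0.457 0.022 0.081]
[300. 221.] 244 min [ 0.339 -0.094  0.022] max [ 0.39  -0.017  0.038]
[363. 220.] 248 min [ 0.343 -0.278  0.02 ] max [ 0.391 -0.231  0.095]
[198. 220.] 107 min [0.354 0.255 0.033] max [0.389 0.287 0.055]
[260. 220.] 148 min [0.349 0.044 0.02 ] max [0.385 0.099 0.029]
[419. 261.] 1989 min [ 0.2   -0.464  0.02 ] max [ 0.304 -0.304  0.19 ]
[153. 260.] 1915 min [0.2   0.301 0.022] max [0.297 0.517 0.067]
[224. 261.] 400 min [0.204 0.154 0.024] max [0.274 0.225 0.107]
s [309.96       162.65142857] [303 156  15  15 175] [ 0.5566 -0.0941  0.007 ]
m [324.87068966 205.88793103] [315 195  21  22 348] [ 0.4131 -0.1408  0.007 ]
l [242.6928702  201.14442413] [230 187  26  28 547] [0.4308 0.1292 0.007 ]
```

View pics/topc.png

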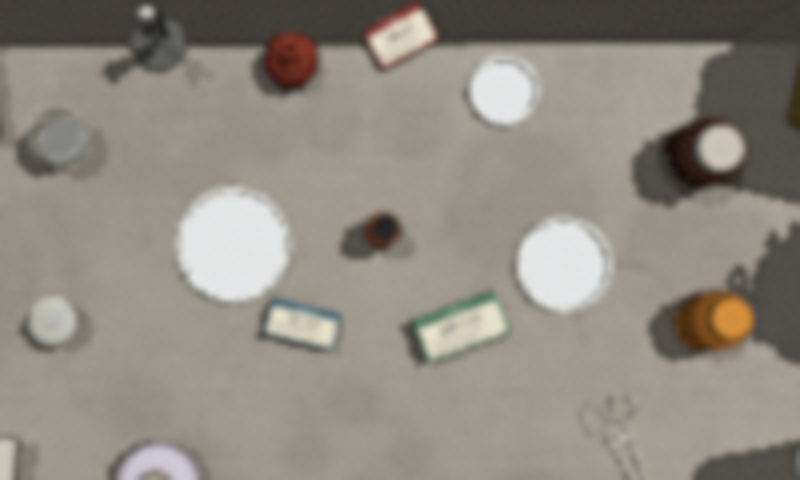

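View pics/sidec.png

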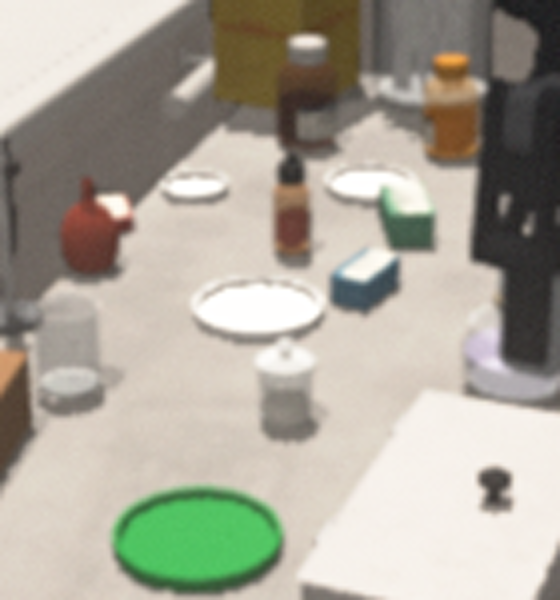

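Top crop (4x): dish outlines are centred at about (504,92) small, (564,265) medium and (234,244) large. Caps are at (721,147) white/dark bottle, (731,320) orange/amber and (384,228) black/dropper. Side crop confirms them. Candidates that could be confused:
- **Bottles:** weighing bottle at top (198,220) versus the dark bottle's white cap (362,178).
- **Dishes:** green dish (152,219) and lilac funnel/dish (224,261) versus the white dish (243,201).

Both choices fit the description.

```bash
python3 - <<'E'
from h import *
t=dict(np.load("pics/top0.npz"));s=dict(np.load("pics/side0.npz"))
def c(x,y): return 185+(x+.5)/4-.5,140+(y+.5)/4-.5
for n,x,y,z in [("sd",504,91.5,.01),("md",563.5,265,.01),("ld",234,244,.01),("dark",721,147,.098),("amber",731,320,.089),("drop",384,228,.08)]:
    p=onz(t,*c(x,y),z);print(n,p.round(4)," base in side px",np.round((proj(s,[p[0],p[1],0 if z>.02 else .01])-np.array([190,120]))*4),"top",np.round((np.array(proj(s,p))-np.array([190,120]))*4))
# circle fit of side-depth + top-depth body points
from scipy.optimize import least_squares
Ct,Cs=cloud(t),cloud(s)
for n,p,r,h in [("dark",(.4934,-.245),.029,.06),("amber",(.367,-.25),.0255,.055),("drop",(.44,.007),.0155,.045)]:
    for nm,C,f in (("t",Ct,t),("s",Cs,s)):
        P=C[(np.hypot(C[...,0]-p[0],C[...,1]-p[1])<r+.02)&(C[...,2]>.012)&(C[...,2]<h)]
        if len(P)<6: print(n,nm,len(P));continue
        o=least_squares(lambda q:np.hypot(P[:,0]-q[0],P[:,1]-q[1])-r,p,loss="soft_l1",f_scale=.002)
        print(n,nm,len(P),o.x.round(4))
# bystanders approx
E
```

```text
sd [ 0.5567 -0.0959  0.01  ]  base in side px [196. 182.] top [196. 182.]
md [ 0.413  -0.1423  0.01  ]  base in side px [371. 179.] top [371. 179.]
ld [0.4323 0.1277 0.01  ]  base in side px [258. 301.] top [258. 301.]
dark [ 0.4997 -0.2497  0.098 ]  base in side px [306. 143.] top [307.  41.]
amber [ 0.3666 -0.2565  0.089 ]  base in side px [448. 153.] top [452.  59.]
drop [0.4402 0.0096 0.08  ]  base in side px [292. 252.] top [292. 156.]
dark t 62 [ 0.5011 -0.2514]
dark s 183 [ 0.5023 -0.2503]
amber t 53 [ 0.3667 -0.2572]
amber s 167 [ 0.368  -0.2557]
drop t 6 [0.4417 0.0073]
drop s 99 [0.4435 0.0089]
```

```bash
python3 - <<'E'
from h import *
t=dict(np.load("pics/top0.npz"));s=dict(np.load("pics/side0.npz"))
Ct,Cs=cloud(t),cloud(s)
P=np.concatenate([Ct[t["z_map"]>0],Cs[s["z_map"]>0]])
for y0 in (-.25,-.1):
    Q=P[(abs(P[:,1]-y0)<.05)&(P[:,0]>.56)&(P[:,0]<.9)]
    for x in np.arange(.56,.86,.02):
        q=Q[abs(Q[:,0]-x)<.01]; 
        if len(q): print(y0,x.round(2),np.percentile(q[:,2],[2,50,98]).round(3))
def near(x0,x1,y0,y1,zm=.02):
    m=(P[:,0]>x0)&(P[:,0]<x1)&(P[:,1]>y0)&(P[:,1]<y1)&(P[:,2]>zm);q=P[m]
    return len(q),q.min(0).round(3),q.max(0).round(3)
print("canister",near(.42,.6,-.45,-.285)); print("jar",near(.3,.45,-.45,-.29))
Q=P[(P[:,1]<-.285)&(P[:,1]>-.42)&(P[:,0]>.3)&(P[:,0]<.6)&(P[:,2]>.02)&(P[:,2]<.25)]
H,_,_=np.histogram2d(Q[:,0],Q[:,1],bins=[np.arange(.3,.62,.02),np.arange(-.42,-.28,.01)]);print(H.astype(int))
E
```

```text
-0.25 0.56 [-0.007  0.     0.005]
-0.25 0.58 [-0.006  0.001  0.005]
-0.25 0.6 [-0.005  0.     0.004]
-0.25 0.64 [-0.791 -0.791 -0.791]
-0.25 0.66 [-0.802  0.082  0.098]
-0.25 0.68 [-0.801  0.095  0.1  ]
-0.25 0.7 [-0.782 -0.14   0.098]
-0.25 0.72 [0.091 0.095 0.099]
-0.25 0.74 [0.09  0.095 0.099]
-0.25 0.76 [0.09  0.095 0.1  ]
-0.25 0.78 [0.089 0.095 0.1  ]
-0.25 0.8 [0.091 0.096 0.1  ]
-0.25 0.82 [0.09  0.096 0.1  ]
-0.25 0.84 [0.09  0.095 0.1  ]
-0.1 0.56 [-0.005  0.003  0.011]
-0.1 0.58 [-0.006  0.002  0.013]
-0.1 0.6 [-0.006 -0.001  0.004]
-0.1 0.66 [-0.801  0.082  0.097]
-0.1 0.68 [-0.801  0.095  0.099]
-0.1 0.7 [-0.785 -0.174  0.098]
-0.1 0.72 [0.089 0.096 0.099]
-0.1 0.74 [0.09  0.095 0.099]
-0.1 0.76 [0.09  0.095 0.1  ]
-0.1 0.78 [0.09  0.095 0.099]
-0.1 0.8 [0.09  0.095 0.099]
-0.1 0.82 [0.09  0.095 0.099]
-0.1 0.84 [0.089 0.095 0.099]
canister (6696, array([ 0.42, -0.45,  0.02]), array([ 0.6  , -0.322,  0.319]))
jar (2853, array([ 0.301, -0.45 ,  0.02 ]), array([ 0.45 , -0.346,  0.266]))
[[  4   0   0   0   0   0   0   0   0   0   0   0   0]
 [  0   0   0   0   0   0   0   0   0   0   0   0   0]
 [ 30  18   1   0   0   0   0   0   0   0   0   0   0]
 [ 19  81 105 176  80   1   0   0   0   0   0   0   0]
 [ 10  32  32  25 208 190  32   3   0   0   0   0   0]
 [  0   0   9  31  45 367  25   0   0   0   0   0   0]
 [  0   5  11  39  32 361  37   0   0   0   0   0   0]
 [ 23  13  57  56 263  78   0   0   0   0   0   0   0]
 [ 36  59  92 133  17   0   0   0   0   0   0   0   0]
 [  6   7   0   0   0   0   0   0   0   0   0   0   0]
 [136 135 121 125 100  30   2   0   0   0   0   0   0]
 [  0   0   1   0  29  84 116 118 254  50   0   0   0]
 [  0   0   0   0   0   0   0  12 366  35   0   0   0]
 [  0   0   0   0   0   0   1 211 221   1   0   0   0]
 [  0   0   0   0   0   0  13 376  30   0   0   0   0]]
```

```bash
python3 -m handwheel '[{"az":-0.13,"dz":-0.05},{"az":-0.267,"dz":-0.09}]' 0
```

```text
invalid input at $[0]: expected keys dx, dy, dz, ax, ay, az
```

```bash
python3 -m handwheel '[{"dx":0,"dy":0,"dz":-0.04,"ax":0,"ay":0,"az":-0.13},{"dx":0,"dy":0,"dz":-0.06,"ax":0,"ay":0,"az":-0.265},{"dx":0,"dy":0,"dz":-0.06,"ax":0,"ay":0,"az":-0.265}]' 0; python3 - <<'E'
from plant import manip
from h import rot
s=manip.state();print(s['tool_pos'],rot(s['tool_rot']).round(3).tolist())
E
```

```text
time: 0.52
tool_pos: [0.1651, 0.6038, 0.2537]
tool_rot: [-0.001, 0.708, 0.706, 0.002]
contact_force: [0.8, -0.1, 1.0]
gripper_width: 0.999
[0.16514724 0.60380678 0.25368553] [[0.003, 1.0, 0.001], [1.0, -0.003, 0.003], [0.003, 0.001, -1.0]]
```

```bash
python3 -m handwheel '[{"dx":-0.054,"dy":0.026,"dz":0,"ax":0,"ay":0,"az":0},{"dx":-0.108,"dy":0.052,"dz":0,"ax":0,"ay":0,"az":0},{"dx":-0.162,"dy":0.078,"dz":0,"ax":0,"ay":0,"az":0},{"dx":-0.216,"dy":0.104,"dz":0,"ax":0,"ay":0,"az":0},{"dx":-0.27,"dy":0.13,"dz":0,"ax":0,"ay":0,"az":0}]'
python3 -m handwheel '[{"dx":-0.055,"dy":0.026,"dz":0,"ax":0,"ay":0,"az":0},{"dx":-0.11,"dy":0.052,"dz":0,"ax":0,"ay":0,"az":0},{"dx":-0.165,"dy":0.078,"dz":0,"ax":0,"ay":0,"az":0},{"dx":-0.22,"dy":0.104,"dz":0,"ax":0,"ay":0,"az":0},{"dx":-0.27,"dy":0.13,"dz":0,"ax":0,"ay":0,"az":0}]'
```

```text
time: 1.15
tool_pos: [0.2941, 0.3305, 0.2496]
tool_rot: [0.0, 0.708, 0.706, -0.001]
contact_force: [0.9, 0.3, 0.7]
gripper_width: 0.999
time: 1.78
tool_pos: [0.4236, 0.0604, 0.2498]
tool_rot: [-0.001, 0.709, 0.705, -0.001]
contact_force: [-0.4, -0.0, 0.0]
gripper_width: 0.997
```

```bash
python3 -m handwheel '[{"dx":-0.051,"dy":0.018,"dz":0,"ax":0,"ay":0,"az":0},{"dx":-0.051,"dy":0.018,"dz":0,"ax":0,"ay":0,"az":0},{"dx":-0.051,"dy":0.018,"dz":0,"ax":0,"ay":0,"az":0}]'
python3 - <<'E'
from plant import manip
from h import *
f=manip.grab_frame("wrist");np.savez("pics/w1.npz",**f);cv2.imwrite("pics/w1.png",f["image"]);s=manip.state();print(s["tool_pos"],f["xyz"],rot(s["tool_rot"]).round(3).tolist())
im=f["image"].copy()
for n,p in dict(drop=(.4425,.009,.08),dropb=(.4425,.009,0),sd=(.5567,-.0955,.01),md=(.4133,-.1418,.01),ld=(.4315,.1285,.01),dk=(.501,-.25,.098),am=(.3667,-.2565,.089)).items():
    u,v=proj(f,p);print(n,round(u),round(v))
    cv2.drawMarker(im,(round(u),round(v)),(0,255,0),0,10)
cv2.imwrite("pics/w1m.png",im)
E
```

```text
time: 2.15
tool_pos: [0.441, 0.0117, 0.2502]
tool_rot: [-0.001, 0.708, 0.706, -0.001]
contact_force: [0.1, 0.0, -0.3]
gripper_width: 1.002
[0.44109421 0.01226305 0.25059891] [0.37267587 0.01144916 0.43142169] [[0.002, 1.0, -0.002], [1.0, -0.002, 0.001], [0.001, -0.002, -1.0]]
drop 251 165
dropb 251 153
sd 177 235
md 134 133
ld 343 146
dk 16 221
am -11 94
```

View pics/w1m.png

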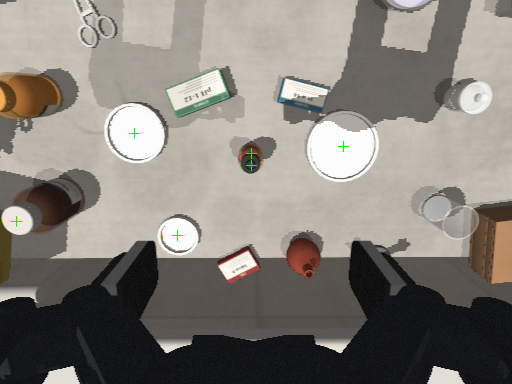

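Wrist view: predicted marks sit on the dropper (251,159) and the dish centres (134,133), (343,146), (178,235), so the estimates agree within about 2 mm. Next is the descent.

```bash
python3 -m handwheel '[{"dx":-0.003,"dy":0.0015,"dz":0.05,"ax":0,"ay":0,"az":0},{"dx":-0.003,"dy":0.0015,"dz":0.1,"ax":0,"ay":0,"az":0},{"dx":-0.003,"dy":0.0015,"dz":0.15,"ax":0,"ay":0,"az":0},{"dx":-0.003,"dy":0.0015,"dz":0.2,"ax":0,"ay":0,"az":0},{"dx":-0.003,"dy":0.0015,"dz":0.232,"ax":0,"ay":0,"az":0}]'
python3 -m handwheel '[{"dx":0,"dy":0,"dz":0,"ax":0,"ay":0,"az":0},{"dx":0,"dy":0,"dz":0,"ax":0,"ay":0,"az":0}]'
python3 - <<'E'
from plant import manip
from h import *
f=manip.grab_frame("wrist");g=manip.grab_frame("side");cv2.imwrite("pics/w2.png",np.hstack([f["image"][:,100:400],cv2.resize(g["image"][130:230,200:330],None,fx=3.84,fy=3.84)]))
E
```

```text
time: 2.82
tool_pos: [0.4411, 0.0104, 0.0168]
tool_rot: [-0.001, 0.707, 0.707, -0.001]
contact_force: [0.3, -0.6, -0.6]
gripper_width: 0.996
time: 3.08
tool_pos: [0.4443, 0.0091, 0.0211]
tool_rot: [0.001, 0.707, 0.707, 0.001]
contact_force: [0.1, 0.3, -0.2]
gripper_width: 1.001
```

View pics/w2.png

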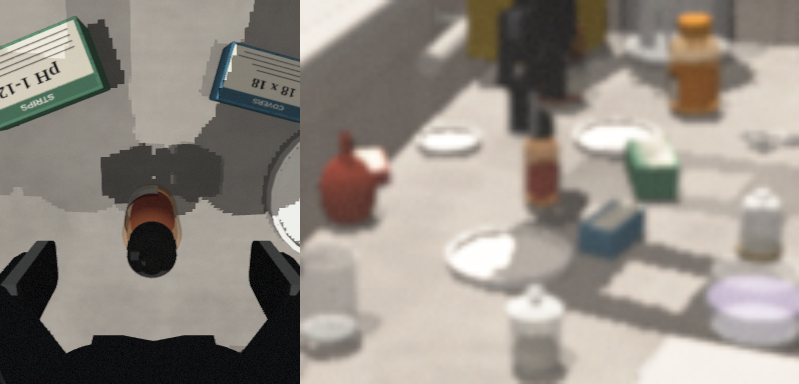

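Bottle is centred between the jaws (cap at 152, fingers at 57 and 250). I'll close on it.

```bash
Z='{"dx":0}'; python3 -m handwheel '[{"dx":0,"dy":0,"dz":0,"ax":0,"ay":0,"az":0},{"dx":0,"dy":0,"dz":0,"ax":0,"ay":0,"az":0},{"dx":0,"dy":0,"dz":0,"ax":0,"ay":0,"az":0},{"dx":0,"dy":0,"dz":0,"ax":0,"ay":0,"az":0},{"dx":0,"dy":0,"dz":0,"ax":0,"ay":0,"az":0}]' 255;  python3 -m handwheel '[{"dx":0,"dy":0,"dz":0,"ax":0,"ay":0,"az":0},{"dx":0,"dy":0,"dz":0,"ax":0,"ay":0,"az":0},{"dx":0,"dy":0,"dz":0,"ax":0,"ay":0,"az":0}]'
```

```text
time: 3.8
tool_pos: [0.4431, 0.0083, 0.0196]
tool_rot: [-0.0, 0.708, 0.706, -0.0]
contact_force: [-0.1, 0.2, -0.4]
gripper_width: -0.004
time: 4.18
tool_pos: [0.4432, 0.0084, 0.0196]
tool_rot: [-0.0, 0.708, 0.706, -0.0]
contact_force: [0.5, 0.2, 0.6]
gripper_width: 0.001
```

```bash
python3 - <<'E'
from plant import manip
from h import *
f=manip.grab_frame("wrist");g=manip.grab_frame("side");cv2.imwrite("pics/w3.png",np.hstack([f["image"][:,100:400],cv2.resize(g["image"][130:230,200:330],None,fx=3.84,fy=3.84)]))
print(manip.state()["gripper_width"])
E
```

```text
-0.00146557705806051
```

View pics/w3.png

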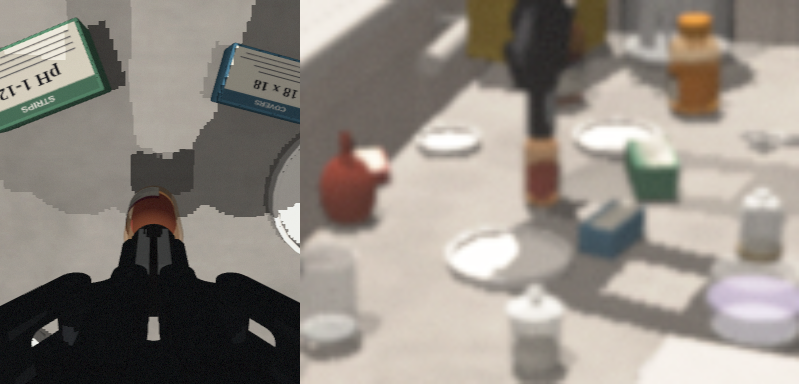

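```bash
python3 - <<'E'
from plant import manip
from h import *
f=manip.grab_frame("wrist");g=manip.grab_frame("side");np.savez("pics/w4.npz",**f);np.savez("pics/s4.npz",**g)
C=cloud(f);print(f["xyz"],manip.state()["tool_pos"])
for u,v in [(252,200),(252,215),(252,230),(245,240),(240,250),(250,270),(252,290),(252,330),(200,300),(252,160)]: print((u,v),C[v,u].round(3),f["z_map"][v,u].round(3))
D=cloud(g)
for v in range(130,195,4): print(v,[D[v,u].round(3).tolist() for u in (260,264)])
cv2.imwrite("pics/w4.png",np.hstack([cv2.resize(f["image"][180:300,200:300],None,fx=4,fy=4),cv2.resize(g["image"][120:200,230:290],(360,480))]))
E
```

```text
[0.37443082 0.00811559 0.20066118] [0.44321768 0.00835701 0.01961852]
(252, 200) [0.427 0.007 0.034] 0.174
(252, 215) [0.429 0.008 0.052] 0.158
(252, 230) [0.431 0.008 0.067] 0.144
(245, 240) [0.432 0.005 0.075] 0.136
(240, 250) [0.432 0.003 0.085] 0.127
(250, 270) [0.434 0.007 0.095] 0.118
(252, 290) [0.443 0.008 0.096] 0.119
(252, 330) [ 0.539  0.007 -0.001] 0.239
(200, 300) [ 0.426 -0.006  0.126] 0.086
(252, 160) [ 0.412  0.007 -0.002] 0.205
130 [[0.439, 0.046, 0.181], [0.433, 0.025, 0.176]]
134 [[0.438, 0.049, 0.17], [0.433, 0.027, 0.165]]
138 [[0.44, 0.045, 0.157], [0.433, 0.025, 0.152]]
142 [[0.432, 0.07, 0.153], [0.434, 0.02, 0.138]]
146 [[0.435, 0.062, 0.138], [0.434, 0.023, 0.126]]
150 [[0.442, 0.037, 0.117], [0.433, 0.024, 0.114]]
154 [[0.446, 0.023, 0.1], [0.437, 0.013, 0.097]]
158 [[0.121, 1.14, 0.492], [0.435, 0.018, 0.086]]
162 [[0.445, 0.026, 0.076], [0.435, 0.019, 0.074]]
166 [[0.448, 0.018, 0.059], [0.436, 0.014, 0.059]]
170 [[0.445, 0.027, 0.05], [0.434, 0.021, 0.048]]
174 [[0.446, 0.025, 0.036], [0.434, 0.021, 0.035]]
178 [[0.446, 0.025, 0.022], [0.434, 0.02, 0.022]]
182 [[0.447, 0.022, 0.008], [0.435, 0.019, 0.008]]
186 [[0.441, 0.041, 0.003], [0.427, 0.045, 0.006]]
190 [[0.428, 0.087, 0.01], [0.416, 0.086, 0.011]]
194 [[0.422, 0.107, 0.006], [0.411, 0.103, 0.006]]
```

View pics/w4.png

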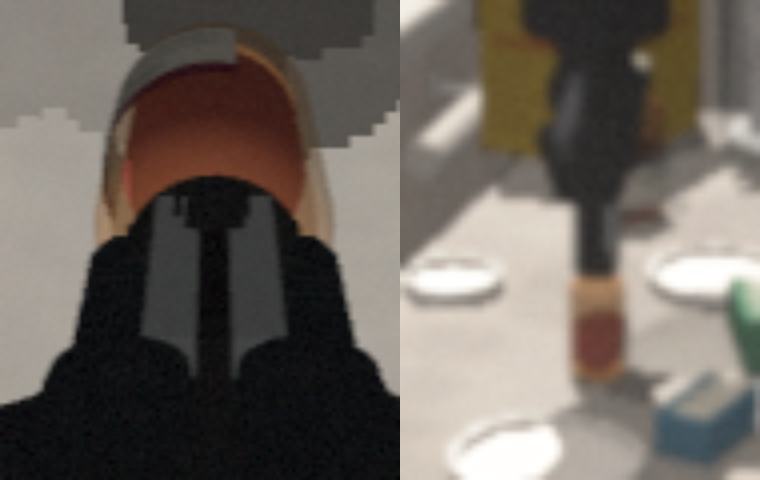

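```bash
python3 - <<'E'
from h import *
g=dict(np.load("pics/s4.npz"));f=dict(np.load("pics/w4.npz"))
for z in (.02,.033,.05,.07,.09): print(z,"open finger +y",np.round(proj(g,(.443,.05,z)),1),"-y",np.round(proj(g,(.443,-.035,z)),1),"shut",np.round(proj(g,(.443,.009,z)),1),"wrist shut",np.round(proj(f,(.432,.009,z)),1))
im=f["image"];z=f["z_map"]
C=cloud(f)
for v in range(190,300,5): print(v,C[v,[238,245,252,259]].round(3)[:,[0,2]].tolist(),im[v,[238,245,252,259]].mean(-1).round())
E
```

```text
0.02 open finger +y [258.6 181.8] -y [266.  172.1] shut [262.3 177. ] wrist shut [254.7 200.6]
0.033 open finger +y [258.6 177.8] -y [266.  168.3] shut [262.3 173.1] wrist shut [254.8 207.8]
0.05 open finger +y [258.6 172.6] -y [266.  163.3] shut [262.3 168. ] wrist shut [255.  218.9]
0.07 open finger +y [258.5 166.4] -y [266.1 157.4] shut [262.3 161.9] wrist shut [255.2 235.3]
0.09 open finger +y [258.5 160.1] -y [266.1 151.4] shut [262.3 155.8] wrist shut [255.6 256.8]
190 [[0.432, -0.002], [0.427, 0.013], [0.427, 0.016], [0.428, 0.013]] [57. 65. 69. 55.]
195 [[0.429, 0.017], [0.427, 0.025], [0.426, 0.027], [0.427, 0.025]] [70. 72. 54. 47.]
200 [[0.429, 0.029], [0.428, 0.031], [0.427, 0.034], [0.427, 0.033]] [28. 33. 34. 36.]
205 [[0.43, 0.035], [0.428, 0.041], [0.427, 0.044], [0.427, 0.042]] [35. 35. 40. 39.]
210 [[0.429, 0.044], [0.428, 0.048], [0.428, 0.049], [0.428, 0.049]] [45. 43. 45. 41.]
215 [[0.43, 0.051], [0.429, 0.051], [0.429, 0.052], [0.429, 0.051]] [54. 58. 60. 59.]
220 [[0.432, 0.052], [0.431, 0.053], [0.431, 0.053], [0.431, 0.053]] [64. 71. 71. 68.]
225 [[0.434, 0.0
[... 581 characters left out ...]
 10. 58.]
260 [[0.432, 0.093], [0.432, 0.093], [0.432, 0.093], [0.432, 0.093]] [61. 59. 13. 60.]
265 [[0.431, 0.097], [0.432, 0.096], [0.433, 0.095], [0.433, 0.094]] [16. 66. 18. 67.]
270 [[0.431, 0.101], [0.432, 0.1], [0.434, 0.096], [0.434, 0.096]] [14. 17. 11. 52.]
275 [[0.431, 0.105], [0.431, 0.105], [0.436, 0.096], [0.436, 0.096]] [17. 21. 24. 10.]
280 [[0.431, 0.108], [0.431, 0.109], [0.439, 0.096], [0.436, 0.1]] [13. 14. 16. 16.]
285 [[0.43, 0.112], [0.431, 0.111], [0.441, 0.095], [0.436, 0.103]] [12. 14. 15. 15.]
290 [[0.431, 0.113], [0.432, 0.111], [0.443, 0.096], [0.437, 0.104]] [14. 16. 16. 19.]
295 [[0.431, 0.117], [0.434, 0.111], [0.445, 0.096], [0.439, 0.104]] [17. 19. 18. 18.]
```

```bash
python3 - <<'E'
from h import *
f=dict(np.load("pics/w1.npz"));C=cloud(f)
m=(f["z_map"]>0)&(f["z_map"]<.25)&(C[...,2]>.15)
P=C[m];print(P[:,2].min(), np.percentile(P[:,2],[.1,.5,1,2,5]))
vs,us=np.nonzero(m);i=np.argsort(P[:,2])[:12]
for k in i: print(us[k],vs[k],P[k].round(3))
print(f["xyz"])
f=dict(np.load("pics/w4.npz"));C=cloud(f)
E
python3 -m handwheel '[{"dx":0,"dy":0,"dz":0,"ax":0,"ay":0,"az":0},{"dx":0,"dy":0,"dz":0,"ax":0,"ay":0,"az":0},{"dx":0,"dy":0,"dz":0,"ax":0,"ay":0,"az":0},{"dx":0,"dy":0,"dz":0,"ax":0,"ay":0,"az":0},{"dx":0,"dy":0,"dz":0,"ax":0,"ay":0,"az":0}]' 0
python3 - <<'E'
from plant import manip
from h import *
f=manip.grab_frame("wrist");g=manip.grab_frame("side");np.savez("pics/w5.npz",**f);np.savez("pics/s5.npz",**g)
C=cloud(f);print(f["xyz"],manip.state()["tool_pos"])
cv2.imwrite("pics/w5.png",np.hstack([f["image"][:,130:380],cv2.resize(g["image"][120:200,230:290],(360,384))]))
E
```

```text
0.3012482473584705 [0.30262091 0.30521316 0.30730997 0.31061887 0.31873382]
158 272 [ 0.447 -0.031  0.301]
156 247 [ 0.435 -0.031  0.301]
157 261 [ 0.442 -0.031  0.301]
157 259 [ 0.441 -0.031  0.301]
157 262 [ 0.442 -0.031  0.301]
351 247 [0.435 0.054 0.302]
349 272 [0.447 0.054 0.302]
351 251 [0.437 0.055 0.302]
156 252 [ 0.437 -0.031  0.302]
156 249 [ 0.436 -0.031  0.302]
156 248 [ 0.435 -0.031  0.302]
158 270 [ 0.446 -0.031  0.302]
[0.37267587 0.01144916 0.43142169]
time: 5.0
tool_pos: [0.4432, 0.0084, 0.0196]
tool_rot: [-0.0, 0.708, 0.706, -0.0]
contact_force: [-0.7, -0.8, 0.5]
gripper_width: 1.001
[0.37443526 0.00811197 0.2006745 ] [0.44319467 0.00836584 0.01960125]
```

View pics/w5.png

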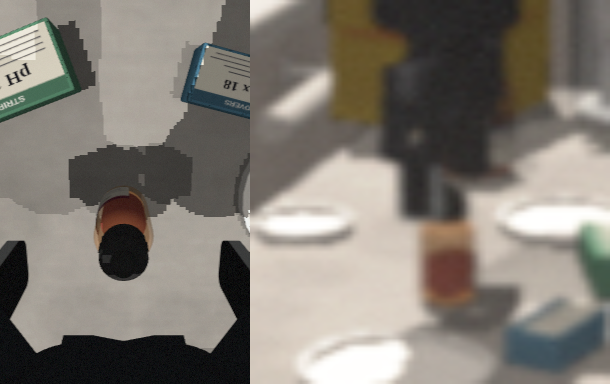

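```bash
python3 - <<'E'
from h import *
f=dict(np.load("pics/w5.npz"));C=cloud(f)
for u,v in [(252,240),(252,255),(252,270),(252,335),(252,345),(252,360),(252,380),(200,350),(300,350),(157,245),(157,265),(352,245),(140,300),(150,330)]: print((u,v),C[v,u].round(3))
E
```

```text
(252, 240) [0.433 0.008 0.073]
(252, 255) [0.437 0.008 0.078]
(252, 270) [0.445 0.008 0.077]
(252, 335) [ 0.544  0.007 -0.002]
(252, 345) [0.432 0.008 0.135]
(252, 360) [0.432 0.008 0.14 ]
(252, 380) [0.432 0.008 0.145]
(200, 350) [ 0.432 -0.005  0.137]
(300, 350) [0.432 0.019 0.137]
(157, 245) [ 0.47  -0.057 -0.   ]
(157, 265) [ 0.445 -0.035  0.072]
(352, 245) [0.436 0.051 0.071]
(140, 300) [ 0.447 -0.034  0.095]
(150, 330) [ 0.539 -0.068 -0.002]
```

Depth shows the reported TCP lies about 38 mm beyond the real fingertips. With the wrist at reported z=0.020, the open tips are at z≈0.071 and the palm at z≈0.132. I'll correct for this: true z = reported + 0.038. The bottle is undisturbed (cap top at pixel (252,262), z≈0.078), so I'll lower by 43 mm and close again.

```bash
python3 -m handwheel '[{"dx":0,"dy":0,"dz":0.02,"ax":0,"ay":0,"az":0},{"dx":0,"dy":0,"dz":0.035,"ax":0,"ay":0,"az":0},{"dx":0,"dy":0,"dz":0.043,"ax":0,"ay":0,"az":0},{"dx":0,"dy":0,"dz":0.043,"ax":0,"ay":0,"az":0},{"dx":0,"dy":0,"dz":0.043,"ax":0,"ay":0,"az":0}]'
python3 -m handwheel '[{"dx":0,"dy":0,"dz":0,"ax":0,"ay":0,"az":0},{"dx":0,"dy":0,"dz":0,"ax":0,"ay":0,"az":0},{"dx":0,"dy":0,"dz":0,"ax":0,"ay":0,"az":0},{"dx":0,"dy":0,"dz":0,"ax":0,"ay":0,"az":0},{"dx":0,"dy":0,"dz":0,"ax":0,"ay":0,"az":0}]' 255; python3 -m handwheel '[{"dx":0,"dy":0,"dz":-0.03,"ax":0,"ay":0,"az":0},{"dx":0,"dy":0,"dz":-0.06,"ax":0,"ay":0,"az":0},{"dx":0,"dy":0,"dz":-0.06,"ax":0,"ay":0,"az":0}]'
python3 - <<'E'
from plant import manip
from h import *
f=manip.grab_frame("wrist");g=manip.grab_frame("side");np.savez("pics/w6.npz",**f);np.savez("pics/s6.npz",**g)
C=cloud(f);print(f["xyz"],manip.state()["tool_pos"])
cv2.imwrite("pics/w6.png",np.hstack([f["image"][:,100:400],cv2.resize(g["image"][110:210,220:300],(307,384))]))
E
```

```text
time: 5.72
tool_pos: [0.4437, 0.0083, -0.0229]
tool_rot: [0.0, 0.708, 0.706, 0.0]
contact_force: [-0.0, -0.1, 0.2]
gripper_width: 0.997
time: 6.35
tool_pos: [0.4437, 0.0083, -0.0229]
tool_rot: [0.0, 0.708, 0.706, 0.0]
contact_force: [0.1, 0.3, 2.6]
gripper_width: 0.347
time: 6.72
tool_pos: [0.4452, 0.0081, 0.0388]
tool_rot: [0.002, 0.708, 0.706, 0.001]
contact_force: [0.5, -0.1, -0.8]
gripper_width: 0.348
[0.37553498 0.0079525  0.2195409 ] [0.44268466 0.00845068 0.03587444]
```

View pics/w6.png

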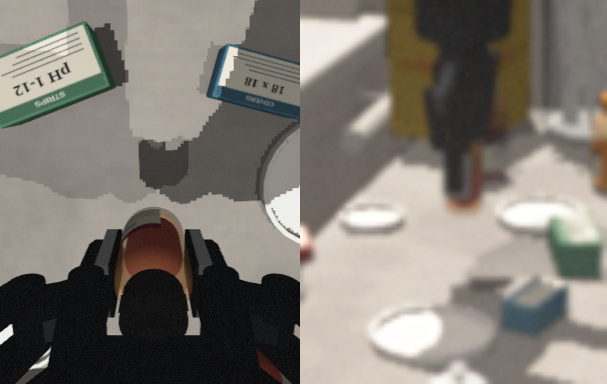

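```bash
python3 -m handwheel '[{"dx":-0.035,"dy":0.038,"dz":0,"ax":0,"ay":0,"az":0},{"dx":-0.07,"dy":0.076,"dz":0,"ax":0,"ay":0,"az":0},{"dx":-0.104,"dy":0.1135,"dz":0,"ax":0,"ay":0,"az":0},{"dx":-0.104,"dy":0.1135,"dz":0,"ax":0,"ay":0,"az":0},{"dx":-0.104,"dy":0.1135,"dz":0,"ax":0,"ay":0,"az":0}]'
python3 - <<'E'
from plant import manip
from h import *
f=manip.grab_frame("wrist");g=manip.grab_frame("side");np.savez("pics/w7.npz",**f);np.savez("pics/s7.npz",**g)
C=cloud(f);print(f["xyz"],manip.state()["tool_pos"])
cv2.imwrite("pics/w7.png",np.hstack([f["image"][:,100:400],cv2.resize(g["image"][110:210,200:280],(307,384))]))
E
```

```text
time: 7.45
tool_pos: [0.5548, -0.0952, 0.0344]
tool_rot: [-0.002, 0.708, 0.706, -0.001]
contact_force: [0.0, -0.0, -1.1]
gripper_width: 0.347
[ 0.48669875 -0.09571842  0.21574876] [ 0.55491342 -0.09479032  0.0353102 ]
```

View pics/w7.png

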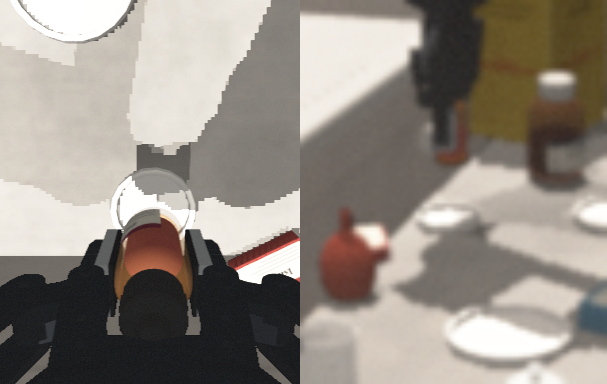

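The dish sits beneath the bottle (dish centre at about crop (153,205)). I'll lower it now.

```bash
python3 -m handwheel '[{"dx":0,"dy":0.001,"dz":0.025,"ax":0,"ay":0,"az":0},{"dx":0,"dy":0.001,"dz":0.045,"ax":0,"ay":0,"az":0},{"dx":0,"dy":0.001,"dz":0.053,"ax":0,"ay":0,"az":0},{"dx":0,"dy":0.001,"dz":0.053,"ax":0,"ay":0,"az":0},{"dx":0,"dy":0.001,"dz":0.053,"ax":0,"ay":0,"az":0}]'
python3 -m handwheel '[{"dx":0,"dy":0,"dz":0.0015,"ax":0,"ay":0,"az":0},{"dx":0,"dy":0,"dz":0.0015,"ax":0,"ay":0,"az":0}]'
```

```text
time: 8.18
tool_pos: [0.5582, -0.096, -0.0156]
tool_rot: [0.001, 0.708, 0.707, 0.0]
contact_force: [-1.1, 0.2, -0.3]
gripper_width: 0.348
time: 8.43
tool_pos: [0.5578, -0.0959, -0.0176]
tool_rot: [0.0, 0.708, 0.706, 0.0]
contact_force: [0.5, -0.0, -0.0]
gripper_width: 0.347
```

```bash
python3 -m handwheel '[{"dx":0,"dy":0,"dz":0.001,"ax":0,"ay":0,"az":0},{"dx":0,"dy":0,"dz":0.001,"ax":0,"ay":0,"az":0}]'; python3 -m handwheel '[{"dx":0,"dy":0,"dz":0.001,"ax":0,"ay":0,"az":0},{"dx":0,"dy":0,"dz":0.001,"ax":0,"ay":0,"az":0}]'
```

```text
time: 8.68
tool_pos: [0.5576, -0.0959, -0.0189]
tool_rot: [0.0, 0.708, 0.706, 0.0]
contact_force: [-0.9, 0.1, -0.1]
gripper_width: 0.35
time: 8.93
tool_pos: [0.5576, -0.0959, -0.0189]
tool_rot: [-0.0, 0.708, 0.706, -0.0]
contact_force: [-2.7, 0.1, 6.2]
gripper_width: 0.346
```

Contact shows 6 N. Next I'll open partway at first, then fully, and rise.

```bash
python3 -m handwheel '[{"dx":0,"dy":0,"dz":0,"ax":0,"ay":0,"az":0},{"dx":0,"dy":0,"dz":0,"ax":0,"ay":0,"az":0},{"dx":0,"dy":0,"dz":0,"ax":0,"ay":0,"az":0}]' 60; python3 -m handwheel '[{"dx":0,"dy":0,"dz":-0.03,"ax":0,"ay":0,"az":0},{"dx":0,"dy":0,"dz":-0.07,"ax":0,"ay":0,"az":0},{"dx":0,"dy":0,"dz":-0.12,"ax":0,"ay":0,"az":0},{"dx":0,"dy":0,"dz":-0.17,"ax":0,"ay":0,"az":0},{"dx":0,"dy":0,"dz":-0.2,"ax":0,"ay":0,"az":0}]' 0
python3 - <<'E'
from plant import manip
from h import *
f=manip.grab_frame("wrist");g=manip.grab_frame("side");np.savez("pics/w8.npz",**f);np.savez("pics/s8.npz",**g)
print(f["xyz"],manip.state()["tool_pos"])
cv2.imwrite("pics/w8.png",np.hstack([f["image"][:,100:400],cv2.resize(g["image"][110:210,200:280],(307,384))]))
E
```

```text
time: 9.3
tool_pos: [0.5574, -0.0958, -0.0201]
tool_rot: [-0.0, 0.708, 0.706, -0.0]
contact_force: [0.7, -0.3, -0.2]
gripper_width: 0.762
time: 9.93
tool_pos: [0.5586, -0.0962, 0.1835]
tool_rot: [0.002, 0.708, 0.706, 0.001]
contact_force: [0.1, 0.7, -0.7]
gripper_width: 0.998
[ 0.48911594 -0.09619375  0.36427286] [ 0.56017634 -0.0966227   0.18519769]
```

View pics/w8.png

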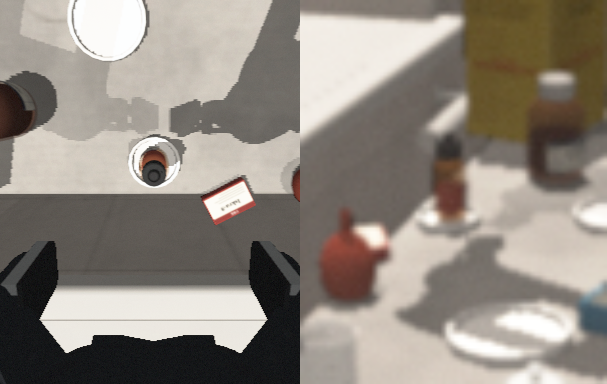

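Dropper stands upright in the small dish (wrist crop (154,168), side crop (450,185)). Next is the amber bottle.

```bash
python3 -m handwheel '[{"dx":-0.032,"dy":-0.038,"dz":0,"ax":0,"ay":0,"az":0},{"dx":-0.064,"dy":-0.076,"dz":0,"ax":0,"ay":0,"az":0},{"dx":-0.096,"dy":-0.114,"dz":0,"ax":0,"ay":0,"az":0},{"dx":-0.128,"dy":-0.152,"dz":0,"ax":0,"ay":0,"az":0},{"dx":-0.1605,"dy":-0.1905,"dz":0,"ax":0,"ay":0,"az":0}]' 0
python3 -m handwheel '[{"dx":0,"dy":0,"dz":0.03,"ax":0,"ay":0,"az":0},{"dx":0,"dy":0,"dz":0.06,"ax":0,"ay":0,"az":0},{"dx":0,"dy":0,"dz":0.06,"ax":0,"ay":0,"az":0}]'
python3 - <<'E'
from plant import manip
from h import *
f=manip.grab_frame("wrist");g=manip.grab_frame("side");np.savez("pics/w9.npz",**f);np.savez("pics/s9.npz",**g)
s=manip.state();print(f["xyz"],s["tool_pos"],s["joint_pos"])
for p in ((.367,-.2565,.089),(.367,-.2565,0)): print(proj(f,p))
C=cloud(f);m=(C[...,2]>.083)&(C[...,2]<.095)&(np.hypot(C[...,0]-.367,C[...,1]+.2565)<.04)
print("cap",C[m].mean(0),C[m].min(0),C[m].max(0),m.sum())
cv2.imwrite("pics/w9.png",np.hstack([f["image"],cv2.resize(g["image"][110:210,240:310],(268,384))]))
E
```

```text
time: 10.65
tool_pos: [0.3649, -0.2562, 0.1781]
tool_rot: [-0.001, 0.708, 0.707, -0.0]
contact_force: [0.9, -0.1, -0.9]
gripper_width: 0.998
time: 11.02
tool_pos: [0.3643, -0.2539, 0.1158]
tool_rot: [-0.004, 0.708, 0.706, -0.0]
contact_force: [-0.5, 0.8, 0.5]
gripper_width: 1.0
[ 0.29662096 -0.25518965  0.29725184] [ 0.36654045 -0.25568744  0.11968641] [-7.75903185e-01 -3.41104946e-01  2.08779223e+00  1.21884826e-05
  1.39614222e+00 -2.34508419e+00]
(np.float64(249.51278153143713), np.float64(208.11804865094413))
(np.float64(249.93568003733563), np.float64(177.90723882918493))
cap [ 0.3673188  -0.25687969  0.08752574] [ 0.35269966 -0.27204977  0.08300797] [ 0.3835612  -0.24166652  0.0899287 ] 1562
```

View pics/w9.png

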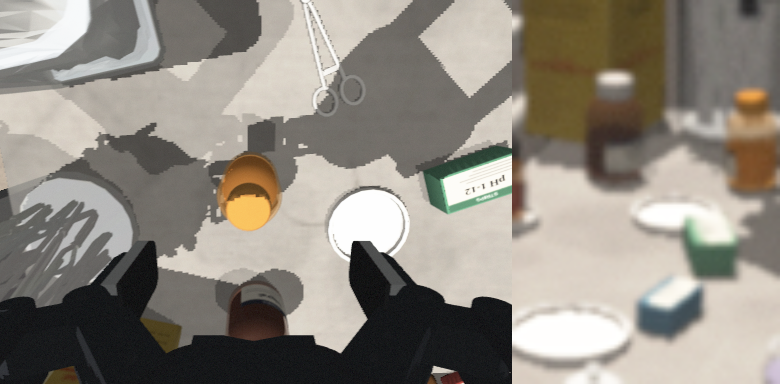

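Cap at (248,208) is centred between the jaws. Depth gives the amber bottle at (0.3673,-0.2569), matching the estimate.

```bash
python3 -m handwheel '[{"dx":-0.0005,"dy":0,"dz":0.045,"ax":0,"ay":0,"az":0},{"dx":-0.0005,"dy":0,"dz":0.09,"ax":0,"ay":0,"az":0},{"dx":-0.0005,"dy":0,"dz":0.12,"ax":0,"ay":0,"az":0},{"dx":-0.0005,"dy":0,"dz":0.134,"ax":0,"ay":0,"az":0},{"dx":-0.0005,"dy":0,"dz":0.134,"ax":0,"ay":0,"az":0}]'
python3 -m handwheel '[{"dx":0,"dy":0,"dz":0,"ax":0,"ay":0,"az":0},{"dx":0,"dy":0,"dz":0,"ax":0,"ay":0,"az":0},{"dx":0,"dy":0,"dz":0,"ax":0,"ay":0,"az":0},{"dx":0,"dy":0,"dz":0,"ax":0,"ay":0,"az":0},{"dx":0,"dy":0,"dz":0,"ax":0,"ay":0,"az":0}]' 255; python3 -m handwheel '[{"dx":0,"dy":0,"dz":-0.03,"ax":0,"ay":0,"az":0},{"dx":0,"dy":0,"dz":-0.06,"ax":0,"ay":0,"az":0},{"dx":0,"dy":0,"dz":-0.06,"ax":0,"ay":0,"az":0}]'
python3 - <<'E'
from plant import manip
from h import *
f=manip.grab_frame("wrist");g=manip.grab_frame("side");np.savez("pics/w10.npz",**f);np.savez("pics/s10.npz",**g)
print(f["xyz"],manip.state()["tool_pos"])
cv2.imwrite("pics/w10.png",np.hstack([f["image"],cv2.resize(g["image"][110:210,240:310],(268,384))]))
E
```

```text
time: 11.75
tool_pos: [0.367, -0.2566, -0.0136]
tool_rot: [-0.0, 0.708, 0.707, -0.0]
contact_force: [0.1, -0.1, 0.7]
gripper_width: 0.998
time: 12.38
tool_pos: [0.3681, -0.2577, -0.012]
tool_rot: [0.002, 0.708, 0.706, 0.0]
contact_force: [-0.2, 1.2, 5.8]
gripper_width: 0.563
time: 12.75
tool_pos: [0.3683, -0.2581, 0.0486]
tool_rot: [0.003, 0.708, 0.706, -0.0]
contact_force: [0.3, 0.2, -0.9]
gripper_width: 0.564
[ 0.29879024 -0.25758642  0.22935458] [ 0.36635888 -0.25616654  0.04535893]
```

View pics/w10.png

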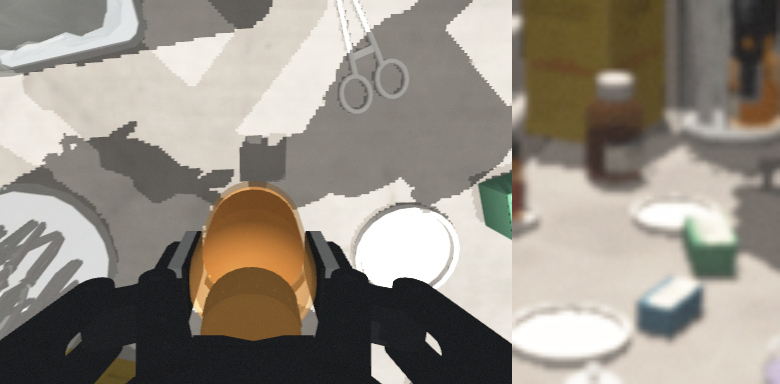

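```bash
python3 -m handwheel '[{"dx":0.05,"dy":0.02,"dz":0,"ax":0,"ay":0,"az":0},{"dx":0.1,"dy":0.04,"dz":0,"ax":0,"ay":0,"az":0},{"dx":0.115,"dy":0.0463,"dz":0,"ax":0,"ay":0,"az":0},{"dx":0.115,"dy":0.0463,"dz":0,"ax":0,"ay":0,"az":0},{"dx":0.115,"dy":0.0463,"dz":0,"ax":0,"ay":0,"az":0}]'
python3 -m handwheel '[{"dx":0,"dy":0,"dz":0.03,"ax":0,"ay":0,"az":0},{"dx":0,"dy":0,"dz":0.047,"ax":0,"ay":0,"az":0},{"dx":0,"dy":0,"dz":0.053,"ax":0,"ay":0,"az":0},{"dx":0,"dy":0,"dz":0.053,"ax":0,"ay":0,"az":0},{"dx":0,"dy":0,"dz":0.053,"ax":0,"ay":0,"az":0}]'
python3 - <<'E'
from plant import manip
from h import *
f=manip.grab_frame("wrist");g=manip.grab_frame("side");np.savez("pics/w11.npz",**f);np.savez("pics/s11.npz",**g)
print(f["xyz"],manip.state()["tool_pos"],manip.state()["contact_force"])
cv2.imwrite("pics/w11.png",np.hstack([f["image"][:,100:400],cv2.resize(g["image"][110:210,240:310],(268,384))]))
E
```

```text
time: 13.48
tool_pos: [0.4123, -0.1418, 0.045]
tool_rot: [-0.001, 0.708, 0.706, -0.0]
contact_force: [0.1, 0.1, -1.8]
gripper_width: 0.562
time: 14.1
tool_pos: [0.4136, -0.1422, -0.0064]
tool_rot: [0.001, 0.708, 0.706, 0.0]
contact_force: [0.2, 0.6, -2.0]
gripper_width: 0.556
[ 0.34465402 -0.14233545  0.17460188] [ 0.41355057 -0.14201013 -0.00644049] [-0.40991433  0.04295181 -0.70861592]
```

View pics/w11.png

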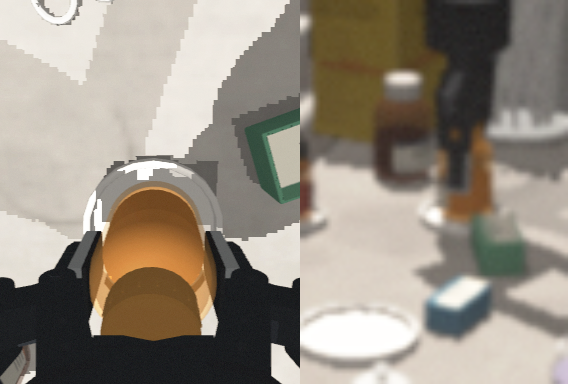

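Bottle is centred inside the dish rim (crop (152,220)). I'll take the last millimetres slowly.

```bash
python3 -m handwheel '[{"dx":0,"dy":0,"dz":0.0015,"ax":0,"ay":0,"az":0},{"dx":0,"dy":0,"dz":0.0015,"ax":0,"ay":0,"az":0}]'; python3 -m handwheel '[{"dx":0,"dy":0,"dz":0.001,"ax":0,"ay":0,"az":0},{"dx":0,"dy":0,"dz":0.001,"ax":0,"ay":0,"az":0}]'
```

```text
time: 14.45
tool_pos: [0.4136, -0.1418, -0.008]
tool_rot: [0.0, 0.708, 0.707, 0.0]
contact_force: [-0.6, 0.0, 2.1]
gripper_width: 0.562
time: 14.7
tool_pos: [0.4137, -0.1418, -0.008]
tool_rot: [0.0, 0.708, 0.707, -0.0]
contact_force: [-4.5, 1.0, 8.8]
gripper_width: 0.559
```

```bash
python3 -m handwheel '[{"dx":0,"dy":0,"dz":0,"ax":0,"ay":0,"az":0},{"dx":0,"dy":0,"dz":0,"ax":0,"ay":0,"az":0},{"dx":0,"dy":0,"dz":0,"ax":0,"ay":0,"az":0},{"dx":0,"dy":0,"dz":0,"ax":0,"ay":0,"az":0}]' 0; python3 -m handwheel '[{"dx":0,"dy":0,"dz":-0.03,"ax":0,"ay":0,"az":0},{"dx":0,"dy":0,"dz":-0.07,"ax":0,"ay":0,"az":0},{"dx":0,"dy":0,"dz":-0.12,"ax":0,"ay":0,"az":0},{"dx":0,"dy":0,"dz":-0.17,"ax":0,"ay":0,"az":0},{"dx":0,"dy":0,"dz":-0.19,"ax":0,"ay":0,"az":0}]' 0
python3 - <<'E'
from plant import manip
from h import *
f=manip.grab_frame("wrist");g=manip.grab_frame("side");np.savez("pics/w12.npz",**f);np.savez("pics/s12.npz",**g)
print(f["xyz"],manip.state()["tool_pos"])
C=cloud(f)
for n,p,z0,z1 in (("dark",(.501,-.2505),.09,.105),("amber",(.4133,-.1418),.085,.1)):
  m=(C[...,2]>z0)&(C[...,2]<z1)&(np.hypot(C[...,0]-p[0],C[...,1]-p[1])<.04);q=C[m];print(n,q.mean(0),q.min(0),q.max(0),m.sum())
cv2.imwrite("pics/w12.png",np.hstack([f["image"],cv2.resize(g["image"][110:210,240:310],(268,384))]))
E
```

```text
time: 15.2
tool_pos: [0.4131, -0.1415, -0.0096]
tool_rot: [-0.0, 0.708, 0.706, -0.0]
contact_force: [0.1, -0.2, -0.8]
gripper_width: 0.999
time: 15.82
tool_pos: [0.4147, -0.1424, 0.1842]
tool_rot: [0.003, 0.708, 0.706, 0.001]
contact_force: [-0.6, 0.2, -0.5]
gripper_width: 1.0
[ 0.34500343 -0.14211718  0.36491522] [ 0.4144766  -0.14225622  0.18281134]
dark [ 0.49935802 -0.23264948  0.09168838] [ 0.49611552 -0.23311211  0.09008823] [ 0.50300695 -0.23216738  0.09412491] 10
amber [ 0.41356575 -0.14240716  0.09141173] [ 0.39882947 -0.15790892  0.08501263] [ 0.42984833 -0.12715931  0.09419089] 1000
```

View pics/w12.png

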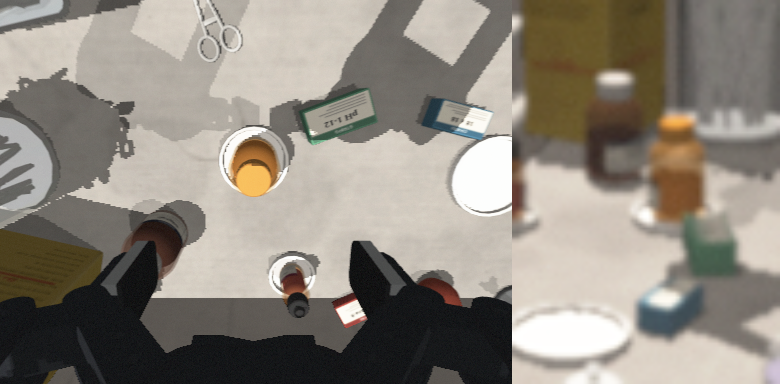

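Amber is upright in the medium dish (cap (254,178), depth gives (0.4136,-0.1424)). For the dark bottle I'll turn the jaws along world x to keep clear of the canister.

```bash
python3 -m handwheel '[{"dx":-0.025,"dy":0.02,"dz":0,"ax":0,"ay":0,"az":0.16},{"dx":-0.05,"dy":0.04,"dz":0,"ax":0,"ay":0,"az":0.32},{"dx":-0.075,"dy":0.06,"dz":0,"ax":0,"ay":0,"az":0.48},{"dx":-0.1,"dy":0.08,"dz":0,"ax":0,"ay":0,"az":0.64},{"dx":-0.1085,"dy":0.0875,"dz":0,"ax":0,"ay":0,"az":0.8}]' 0
python3 -m handwheel '[{"dx":0,"dy":0,"dz":0,"ax":0,"ay":0,"az":0.16},{"dx":0,"dy":0,"dz":0,"ax":0,"ay":0,"az":0.32},{"dx":0,"dy":0,"dz":0,"ax":0,"ay":0,"az":0.48},{"dx":0,"dy":0,"dz":0,"ax":0,"ay":0,"az":0.64},{"dx":0,"dy":0,"dz":0,"ax":0,"ay":0,"az":0.77}]' 0
python3 -m handwheel '[{"dx":0,"dy":0,"dz":0.03,"ax":0,"ay":0,"az":0},{"dx":0,"dy":0,"dz":0.04,"ax":0,"ay":0,"az":0},{"dx":0,"dy":0,"dz":0.04,"ax":0,"ay":0,"az":0}]' 0
python3 - <<'E'
from plant import manip
from h import *
f=manip.grab_frame("wrist");g=manip.grab_frame("side");np.savez("pics/w13.npz",**f);np.savez("pics/s13.npz",**g)
s=manip.state();print(f["xyz"],s["tool_pos"],rot(s["tool_rot"]).round(3).tolist())
C=cloud(f)
for n,p,z0,z1 in (("dark",(.501,-.2505),.09,.105),):
  m=(C[...,2]>z0)&(C[...,2]<z1)&(np.hypot(C[...,0]-p[0],C[...,1]-p[1])<.04);q=C[m];print(n,q.mean(0),q.min(0),q.max(0),m.sum())
cv2.imwrite("pics/w13.png",np.hstack([f["image"],cv2.resize(g["image"][110:210,240:310],(268,384))]))
E
```

```text
time: 16.55
tool_pos: [0.4997, -0.2505, 0.1766]
tool_rot: [-0.002, 0.928, 0.372, -0.002]
contact_force: [0.5, 0.7, -0.8]
gripper_width: 0.999
time: 17.18
tool_pos: [0.4991, -0.2493, 0.1768]
tool_rot: [-0.002, 1.0, -0.003, -0.002]
contact_force: [-0.1, 0.6, -0.6]
gripper_width: 1.0
time: 17.55
tool_pos: [0.4991, -0.2493, 0.1378]
tool_rot: [-0.001, 1.0, -0.0, -0.002]
contact_force: [-0.7, 0.8, -0.6]
gripper_width: 1.002
[ 0.49965812 -0.18167856  0.31906338] [ 0.50058045 -0.25024862  0.1405789 ] [[1.0, -0.001, -0.0], [-0.001, -1.0, 0.0], [-0.0, -0.0, -1.0]]
dark [ 0.50070504 -0.24889195  0.09646267] [ 0.48323358 -0.26724476  0.09001235] [ 0.51790948 -0.23261703  0.09889828] 1744
```

View pics/w13.png

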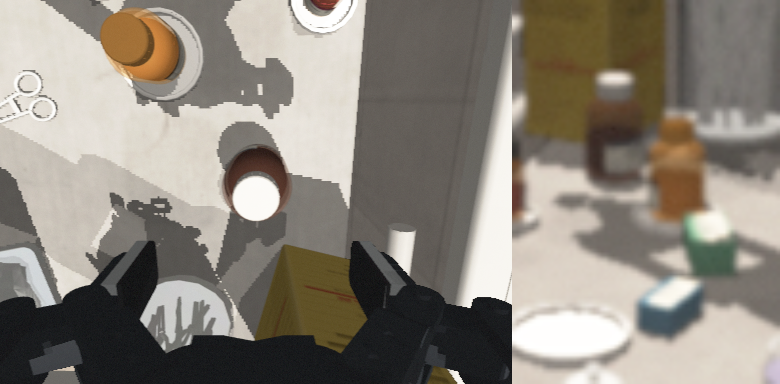

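```bash
python3 - <<'E'
from h import *
f=dict(np.load("pics/w13.npz"));C=cloud(f)
for u,v in [(290,250),(280,280),(262,330),(330,270),(345,300),(320,330),(400,240),(400,280),(180,290)]: print((u,v),C[v,u].round(3))
g=dict(np.load("pics/s13.npz"));t=dict(np.load("pics/top0.npz"))
P=np.concatenate([cloud(x)[x["z_map"]>0] for x in (f,g,t)])
m=(P[:,0]>.43)&(P[:,0]<.57)&(P[:,1]<-.285)&(P[:,1]>-.4)&(P[:,2]>.03)&(P[:,2]<.4)
Q=P[m]
for x in np.arange(.43,.57,.02):
    q=Q[abs(Q[:,0]-x)<.01]; print(x.round(2),len(q),[np.percentile(q[(q[:,2]>a)&(q[:,2]<=a+.07),1],98).round(3) if ((q[:,2]>a)&(q[:,2]<=a+.07)).sum()>5 else None for a in (.03,.1,.17,.24,.31)])
E
```

```text
(290, 250) [ 0.537 -0.331  0.014]
(280, 280) [ 0.525 -0.351  0.039]
(262, 330) [ 0.508 -0.418  0.028]
(330, 270) [ 0.573 -0.341  0.038]
(345, 300) [ 0.575 -0.342  0.085]
(320, 330) [ 0.545 -0.333  0.132]
(400, 240) [ 0.648 -0.32   0.015]
(400, 280) [ 0.547 -0.239  0.225]
(180, 290) [ 0.426 -0.364  0.037]
0.43 1065 [np.float64(-0.364), np.float64(-0.361), np.float64(-0.362), np.float64(-0.362), None]
0.45 1526 [np.float64(-0.369), np.float64(-0.367), np.float64(-0.367), np.float64(-0.361), None]
0.47 621 [np.float64(-0.382), np.float64(-0.377), np.float64(-0.376), np.float64(-0.388), None]
0.49 0 [None, None, None, None, None]
0.51 765 [np.float64(-0.37), np.float64(-0.367), np.float64(-0.367), np.float64(-0.366), None]
0.53 2901 [np.float64(-0.331), np.float64(-0.33), np.float64(-0.326), np.float64(-0.332), None]
0.55 2681 [np.float64(-0.332), np.float64(-0.332), np.float64(-0.329), np.float64(-0.333), None]
```

Cap at (256,198) is centred in the jaws, with the canister 7 cm away. Now I'll descend to the bottle.

```bash
python3 -m handwheel '[{"dx":0,"dy":0,"dz":0.045,"ax":0,"ay":0,"az":0},{"dx":0,"dy":0,"dz":0.09,"ax":0,"ay":0,"az":0},{"dx":0,"dy":0,"dz":0.125,"ax":0,"ay":0,"az":0},{"dx":0,"dy":0,"dz":0.146,"ax":0,"ay":0,"az":0},{"dx":0,"dy":0,"dz":0.146,"ax":0,"ay":0,"az":0}]'
python3 -m handwheel '[{"dx":0,"dy":0,"dz":0,"ax":0,"ay":0,"az":0},{"dx":0,"dy":0,"dz":0,"ax":0,"ay":0,"az":0},{"dx":0,"dy":0,"dz":0,"ax":0,"ay":0,"az":0},{"dx":0,"dy":0,"dz":0,"ax":0,"ay":0,"az":0},{"dx":0,"dy":0,"dz":0,"ax":0,"ay":0,"az":0}]' 255; python3 -m handwheel '[{"dx":0,"dy":0,"dz":-0.05,"ax":0,"ay":0,"az":0},{"dx":0,"dy":0,"dz":-0.1,"ax":0,"ay":0,"az":0},{"dx":0,"dy":0,"dz":-0.14,"ax":0,"ay":0,"az":0},{"dx":0,"dy":0,"dz":-0.14,"ax":0,"ay":0,"az":0}]'
python3 - <<'E'
from plant import manip
from h import *
f=manip.grab_frame("wrist");g=manip.grab_frame("side");np.savez("pics/w14.npz",**f);np.savez("pics/s14.npz",**g)
print(f["xyz"],manip.state()["tool_pos"])
cv2.imwrite("pics/w14.png",np.hstack([f["image"],cv2.resize(g["image"][90:210,240:310],(268,384))]))
E
```

```text
time: 18.27
tool_pos: [0.4997, -0.2497, -0.0065]
tool_rot: [-0.001, 1.0, -0.001, -0.001]
contact_force: [-0.0, -0.5, 0.7]
gripper_width: 1.001
time: 18.9
tool_pos: [0.5024, -0.2516, -0.0028]
tool_rot: [0.001, 1.0, -0.0, 0.002]
contact_force: [-0.6, -0.1, 6.7]
gripper_width: 0.651
time: 19.4
tool_pos: [0.503, -0.2518, 0.1395]
tool_rot: [0.002, 1.0, -0.0, 0.004]
contact_force: [-0.2, -0.3, -2.0]
gripper_width: 0.648
[ 0.50143092 -0.18279478  0.32020685] [ 0.50020143 -0.24998497  0.13412752]
```

View pics/w14.png

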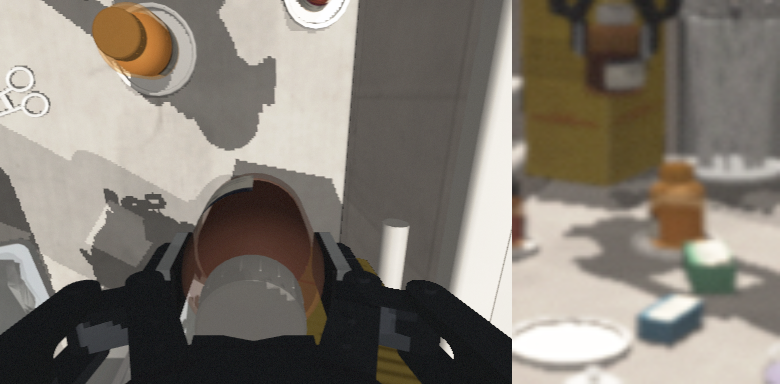

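```bash
python3 -m handwheel '[{"dx":-0.01,"dy":-0.05,"dz":0,"ax":0,"ay":0,"az":0},{"dx":-0.02,"dy":-0.105,"dz":0,"ax":0,"ay":0,"az":0},{"dx":-0.03,"dy":-0.16,"dz":0,"ax":0,"ay":0,"az":0},{"dx":-0.04,"dy":-0.215,"dz":0,"ax":0,"ay":0,"az":0},{"dx":-0.05,"dy":-0.27,"dz":0,"ax":0,"ay":0,"az":0}]'
python3 -m handwheel '[{"dx":-0.01,"dy":-0.05,"dz":0,"ax":0,"ay":0,"az":0},{"dx":-0.0195,"dy":-0.1,"dz":0,"ax":0,"ay":0,"az":0},{"dx":-0.0195,"dy":-0.1085,"dz":0,"ax":0,"ay":0,"az":0},{"dx":-0.0195,"dy":-0.1085,"dz":0.03,"ax":0,"ay":0,"az":0},{"dx":-0.0195,"dy":-0.1085,"dz":0.06,"ax":0,"ay":0,"az":0}]'
python3 - <<'E'
from plant import manip
from h import *
f=manip.grab_frame("wrist");g=manip.grab_frame("side");np.savez("pics/w15.npz",**f);np.savez("pics/s15.npz",**g)
print(f["xyz"],manip.state()["tool_pos"])
cv2.imwrite("pics/w15.png",np.hstack([f["image"],cv2.resize(g["image"][110:230,215:295],(268,384))]))
E
```

```text
time: 20.12
tool_pos: [0.4485, 0.0216, 0.1318]
tool_rot: [-0.0, 1.0, -0.001, -0.002]
contact_force: [1.6, 0.1, -1.6]
gripper_width: 0.652
time: 20.75
tool_pos: [0.4306, 0.1278, 0.0723]
tool_rot: [0.0, 1.0, -0.001, -0.001]
contact_force: [-0.3, -0.0, -1.5]
gripper_width: 0.65
[0.43076277 0.19603286 0.25334084] [0.42706444 0.12712351 0.06901209]
```

View pics/w15.png

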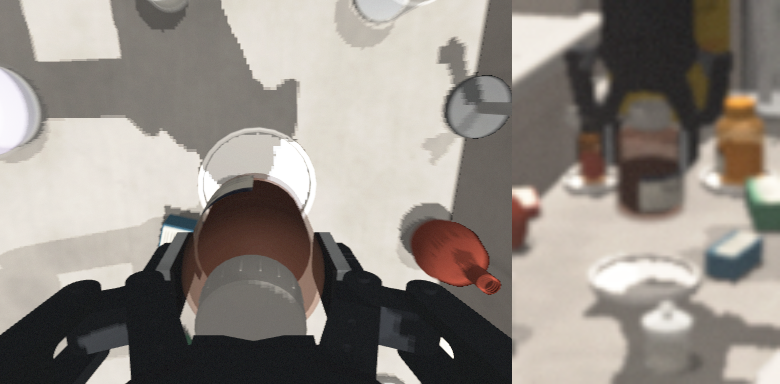

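Bottle is directly over the dish (dish ring centre (257,183)). Lowering now.

```bash
python3 -m handwheel '[{"dx":0.001,"dy":0,"dz":0.03,"ax":0,"ay":0,"az":0},{"dx":0.001,"dy":0,"dz":0.055,"ax":0,"ay":0,"az":0},{"dx":0.001,"dy":0,"dz":0.07,"ax":0,"ay":0,"az":0},{"dx":0.001,"dy":0,"dz":0.072,"ax":0,"ay":0,"az":0},{"dx":0.001,"dy":0,"dz":0.072,"ax":0,"ay":0,"az":0}]'
python3 -m handwheel '[{"dx":0,"dy":0,"dz":0.0015,"ax":0,"ay":0,"az":0},{"dx":0,"dy":0,"dz":0.0015,"ax":0,"ay":0,"az":0}]'; python3 -m handwheel '[{"dx":0,"dy":0,"dz":0.001,"ax":0,"ay":0,"az":0},{"dx":0,"dy":0,"dz":0.001,"ax":0,"ay":0,"az":0}]'
python3 - <<'E'
from plant import manip
from h import *
f=manip.grab_frame("wrist");g=manip.grab_frame("side");np.savez("pics/w16.npz",**f);np.savez("pics/s16.npz",**g)
print(f["xyz"],manip.state()["tool_pos"],manip.state()["contact_force"])
cv2.imwrite("pics/w16.png",np.hstack([f["image"],cv2.resize(g["image"][110:230,215:295],(268,384))]))
E
```

```text
time: 21.48
tool_pos: [0.4332, 0.1283, 0.0035]
tool_rot: [-0.0, 1.0, -0.001, 0.001]
contact_force: [0.3, 0.1, 0.2]
gripper_width: 0.651
time: 21.72
tool_pos: [0.4329, 0.1284, 0.0017]
tool_rot: [-0.0, 1.0, -0.0, 0.001]
contact_force: [0.2, -0.5, -0.7]
gripper_width: 0.645
time: 21.98
tool_pos: [0.433, 0.1284, 0.0012]
tool_rot: [0.0, 1.0, -0.0, 0.0]
contact_force: [-2.6, -1.1, 5.6]
gripper_width: 0.651
[0.43263807 0.19653768 0.18228031] [0.43297176 0.12842328 0.00121943] [-2.44159225 -0.98342006  6.56834938]
```

View pics/w16.png

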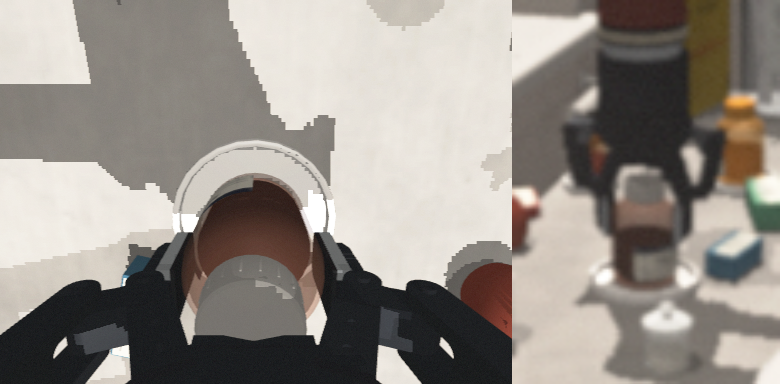

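Seated in the dish with 6 N contact. I'll release, rise and check.

```bash
python3 -m handwheel '[{"dx":0,"dy":0,"dz":0,"ax":0,"ay":0,"az":0},{"dx":0,"dy":0,"dz":0,"ax":0,"ay":0,"az":0},{"dx":0,"dy":0,"dz":0,"ax":0,"ay":0,"az":0},{"dx":0,"dy":0,"dz":0,"ax":0,"ay":0,"az":0}]' 0; python3 -m handwheel '[{"dx":0,"dy":0,"dz":-0.03,"ax":0,"ay":0,"az":0},{"dx":0,"dy":0,"dz":-0.07,"ax":0,"ay":0,"az":0},{"dx":0,"dy":0,"dz":-0.12,"ax":0,"ay":0,"az":0},{"dx":0,"dy":0,"dz":-0.18,"ax":0,"ay":0,"az":0},{"dx":0,"dy":0,"dz":-0.22,"ax":0,"ay":0,"az":0}]' 0;  python3 -m handwheel '[{"dx":-0.05,"dy":-0.04,"dz":0,"ax":0,"ay":0,"az":0},{"dx":-0.1,"dy":-0.08,"dz":0,"ax":0,"ay":0,"az":0},{"dx":-0.15,"dy":-0.12,"dz":0,"ax":0,"ay":0,"az":0},{"dx":-0.18,"dy":-0.16,"dz":0,"ax":0,"ay":0,"az":0},{"dx":-0.18,"dy":-0.2,"dz":0,"ax":0,"ay":0,"az":0}]' 0
python3 - <<'E'
from plant import manip
from h import *
f=manip.grab_frame("top");g=manip.grab_frame("side")
print(manip.state()["tool_pos"])
for n,p,h in (("dark",(.4325,.1284),.098),("amber",(.4136,-.142),.089),("drop",(.5575,-.0958),.08)):
  C=cloud(g);m=(C[...,2]>.015)&(C[...,2]<h*.6)&(np.hypot(C[...,0]-p[0],C[...,1]-p[1])<.04)
  a=C[m];C=cloud(f);m=(C[...,2]>h-.008)&(np.hypot(C[...,0]-p[0],C[...,1]-p[1])<.04);b=C[m];print(n,a.mean(0).round(3) if len(a) else 0,b.mean(0).round(4) if len(b) else 0,b[:,2].max().round(3) if len(b) else 0)
cv2.imwrite("pics/end.png",np.hstack([cv2.resize(f["image"][140:260,185:385],(500,300)),cv2.resize(g["image"][120:260,190:330],(300,300))]))
cv2.imwrite("pics/end2.png",np.vstack([cv2.resize(f["image"][135:285,125:385],(780,450))]))
E
```

```text
time: 22.58
tool_pos: [0.4323, 0.1283, -0.0]
tool_rot: [0.0, 1.0, -0.0, -0.0]
contact_force: [0.2, 0.2, 0.4]
gripper_width: 1.002
time: 23.2
tool_pos: [0.4332, 0.1285, 0.2235]
tool_rot: [-0.0, 1.0, -0.0, 0.002]
contact_force: [0.5, 0.5, -0.2]
gripper_width: 1.001
time: 23.82
tool_pos: [0.2508, 0.3301, 0.2207]
tool_rot: [-0.001, 1.0, 0.001, 0.001]
contact_force: [0.4, -0.1, 0.6]
gripper_width: 1.003
[0.25143163 0.33077966 0.21981422]
dark [0.427 0.151 0.037] [0.4305 0.1288 0.1009] 0.108
amber [ 0.411 -0.122  0.035] [ 0.4141 -0.142   0.0918] 0.1
drop [ 0.555 -0.084  0.031] [ 0.5555 -0.0965  0.0783] 0.086
```

View pics/end.png

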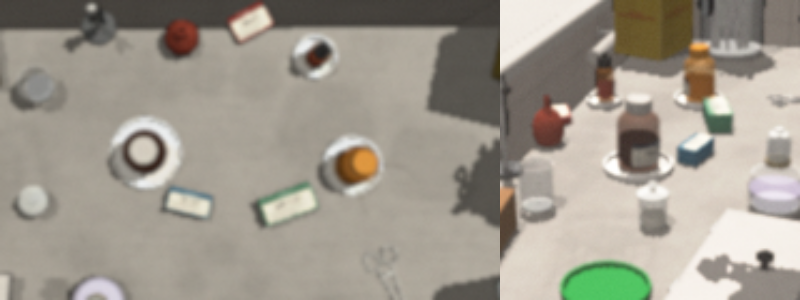

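View pics/end2.png

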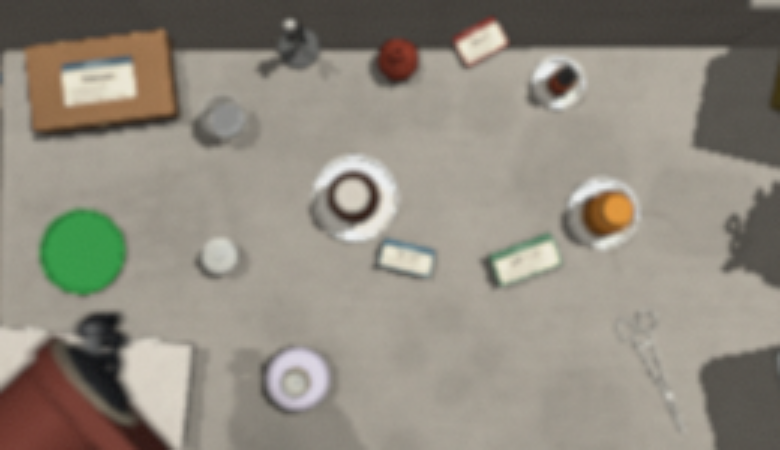

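All three bottles stand upright and centred in their dishes: dark (353,198), amber (603,212), dropper (559,82). The beaker, weighing bottle and bulb haven't moved.

```bash
python3 -c "
from plant import manip
print(manip.job_done())"
```

```text
the job is handed in; nothing more can be done
None
```

All three bottles are standing in their own dishes: dropper in the smallest, amber in the middle one, dark in the largest, placed in that order. I handed the job in at about 24 s.

- **Final checks:** The top and side pictures show all three bottles upright. Depth readings put each bottle within about 3 mm of its dish centre, with the cap tops at roughly the expected heights. The beaker, weighing bottle, rubber bulb and green dish look unmoved. Contact forces stayed below about 9 N.
- **Failed first grasp:** The first try at the dropper closed above the body and came up empty, and the bottle did not move. The reported tool point turned out to lie about 38 mm beyond the real fingertips, as the wrist camera depth and the side view showed. I allowed for that offset from then on, and the later grasps all held first time.

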